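# Draw a stowed bottle tote out of a deep bay with a draw hook

## Robot

A 7-joint arm with a two-finger parallel gripper is mounted at the origin on a cart in front of the work surface, level with it; the furniture and walls round the work are solid. World frame = base frame: x ahead of the robot, y to its left, z up, the work surface at z = 0. Lengths are in m, angles in rad, forces in N, time in s.
With the tool pointing down it reaches from about 0.375 to 0.925 m from the base axis. Payload 3.1 kg.
Tool frame: the origin (TCP) lies between the finger pads; the fingertips stand 19 mm ahead of it and the grasp point (between the pads) is the TCP; z points along the fingers, y is the direction in which the jaws open and shut (so a half turn about z gives the same grasp; the last joint's range is limited). The gripper opens to 85 mm and grips with 20 to 120 N. Pads are 22 mm wide; open, the fingers measure 114 mm over their backs; the gripper's body (76 mm by 85 mm) begins 54 mm behind the grasp point. The pads swing forward as they close: fully open they stand 13 mm farther back than shut.
Start: joints at [1.02, 0.383, 0.044, 1.598, -0.018, 1.161, -0.05], TCP at [0.284, -0.584, 0.25] pointing down, gripper open.
Joint ranges: [-2.61, 2.61], [-0.41, 2.15], [-1.48, 1.57], [0, 2.5], [-1.57, 4.71], [0.05, 1.97], [-2.85, 2.85]. Speed limits (rad/s): [2.79, 2.79, 3.14, 3.14, 3.14, 3.14, 3.14].

## Interface

Orientations are given as a unit quaternion [x, y, z, w].
In Python, from bench import move_ptp, movel, move_j, move_gripper, pause, inverse_kinematics, read_camera, camera_params, MotionError, sign_off, look_for, tip_of, read_time_s, read_qpos, read_joint_vel, read_effort, read_eef_pos, read_tcp_rot, read_ft_force, read_ft_torque, read_finger_gap gives the robot as it stands. Calls block until the motion is done:
- move_ptp(position, orientation): joint-space move of the TCP to a pose.
- movel(position, orientation=None, speed=0.15): straight line of the TCP; orientation=None keeps the orientation; speed is the mean speed in m/s.
- move_j(angles): joint-space move.
- move_gripper(opening, effort=None): finger opening in m; effort is the grip in N (None keeps the last); returns when the fingers have stopped.
- pause(seconds).
- inverse_kinematics(position, orientation): joint angles nearest the present ones, or None.
- read_camera(name): name is "scene" or "top"; returns the picture (400x640x3 uint8, red, green, blue); there is no depth.
- camera_params(name): a dict with "K" (3x3 intrinsics, pixels), "camera_from_world" (4x4, takes a point from world to camera coordinates). Camera axes: x right, y down, z forward; pixel columns grow to the right and rows downward; lengths in m; the calibration is good to about 2 mm. A picture is of the moment at which its call begins. camera_params takes no time and is no camera call.
A pose or a line that the arm cannot do raises MotionError and nothing moves.
- sign_off(): hands the job in, once; it reports no verdict.
Trained networks look in the newest picture that a camera, given by its name, has taken for a name from the list of things; names that differ only in an ending like _2 or _b are one class to them, and where a whole thing is asked for, a point or a joint stands for the part that bears it (a point fixed in the world has none). Each returns a list of dicts, best first, with "confidence" (0 to 1); they miss things now and then, are a little off and sometimes report something else, mostly with a low value. They report only what shows in the picture. A call takes as long as a camera call.
- look_for(camera, name): "at" ([column, row] in pixels, amid what is visible of it).
- tip_of(camera, name): "at" ([column, row] in pixels: a listed point, or the origin of a listed thing).
Readings, each from a call of its own:
- read_time_s(): time.
- read_qpos(): joint angles.
- read_joint_vel(): joint speeds.
- read_effort(): joint torques, N m.
- read_eef_pos(): TCP position.
- read_tcp_rot(): TCP orientation.
- read_ft_force(): force on the tool from outside, world axes, zero at the start.
- read_ft_torque(): the same for the moment, N m.
- read_finger_gap(): finger opening in m.
Only numpy, scipy, OpenCV 4.12 (cv2) and the standard library are available. Lean on these libraries where they do the work, as an engineer would, in place of code of your own. Each camera call takes 0.05 s, during which the arm holds its last target.

## Task

Take the draw hook off its stand, reach in under the roof of the storage bay, hook it behind the front wall of the blue tote and drag the tote out until its front wall stands on the yellow strip, roughly square to the bay and with both bottles still standing in it. Then unhook and hang the hook back in the fork of its stand as it was, hook end downward, and let go. Move the tote only with the hook, never with the gripper itself, keep it down on its floor, and do not disturb the tip box on the roof, the large brown bottle or the cup on the bench.

Things in the scene. Friction and masses are not known exactly. Their poses are not given: they have to be found in the camera images.
- bay: Fixed white storage bay, open toward the robot. Origin: on the bench under the middle of the roof's front edge; x into the bay, y left, z up. Grey floor plate 6 mm thick, 220 wide, x = -95 (apron in front) to +172 mm. Roof underside z = 205, top z = 217, x = 0 to 172 mm. Opening 200 mm wide between 10 mm side walls; back wall face at x = 164 mm.
- strip (a point): Middle of the yellow strip across the apron, on the floor plate's surface: 60 mm in front of the roof's front edge. The strip is 40 mm deep (along the bay's x) and runs the full width. Axes as the bay's.
- tote: Loose blue open tote 104 (x) x 150 (y) x 55 mm high, 0.22 kg, deep in the bay on its floor plate. Origin: centre of underside; front wall at -x. Walls, floor 4 mm; rim along the front wall's top, 6 mm high, juts 6 mm outward (to x = -58). Inside, x = -48 to +1 mm is empty for the hook; low partitions behind hold two bottles apart. Slides with a pull of about 2 N.
- tote_lip (a point): Middle of the top edge of the tote's front wall (centre of its 4 mm thickness), 55 mm above the tote's underside. Axes as the tote's.
- bottle_red: Small white bottle with a red cap, 34 mm diameter, 62 mm high, 0.04 kg, standing in the left (+y) rear half of the tote. Origin: centre of its underside.
- bottle_brown: Small brown bottle with a white cap, 34 mm diameter, 60 mm high, 0.04 kg, standing in the right (-y) rear half of the tote. Origin: centre of its underside.
- hook_grip (a point): Centre of the grip of the loose steel draw hook (0.13 kg), hanging upright in its stand. Grip black with two red bands, 24 x 24 mm square, z = -29 to +29 mm along the hook's z (up). Below: a 44 x 44 mm collar (z = -37 to -31), then a 10 mm round shaft, straight down to z = -75, then slanting 0.2 rad forward (to +x) to the bend, from where the hook end turns back to -x.
- hook_bend (a point): The bend between the slanting shaft and the hook end, on the centre line: x = +24.8, z = -197.5 mm from the grip's centre in the hook's axes. Axes as the hook's.
- hook_tip (a point): Tip of the hook (centre of its 5 mm radius round end): x = +7.9, z = -222.3 mm from the grip's centre, 30 mm from the bend, 0.6 rad back from the grip's -z axis. With the grip leaning 0.48 rad (28 degrees) from vertical, its top toward the robot, the slanting shaft leans 39 degrees and clears the roof, and the hook end points nearly straight down (7 degrees back to the robot).
- stand: Fixed grey hook stand. Origin: on the bench below the hanging shaft. A post at x = 58 to 74 mm carries two level tines along x, tops at z = 215 mm, 22 mm apart, open toward -x; the collar rests on them. Lips 4 mm high at x = -32 to -27 mm keep the collar in; flared guides run to x = -50 mm. To free the hook lift it 15 mm or more and move it out along the stand's -x.
- stand_seat (a point): Where the centre of the hook's grip is when it hangs in the middle of the fork: 252 mm above the bench, over the stand's origin. Axes as the stand's. The hook hangs with its x roughly along the stand's x.
- tips: Loose pipette-tip box, clear lid, 76 x 118 x 68 mm, on the rear of the bay's roof. Origin: centre of its underside. To be left alone.
- amber: Large loose brown reagent bottle with a black cap, 58 mm diameter, 116 mm high, on the bench. Origin: centre of its underside. To be left alone.
- cup: Loose grey cup, 67 mm diameter, 78 mm high, on the bench. Origin: centre of its underside. To be left alone.

How it is judged:
By the outcome, as a careful person would: the job done as asked, in the order asked, and still so for the second after the job is handed in, with the robot touching nothing.
It also fails if it takes over 56 s, if anything falls off the work surface, if the arm or the gripper's body presses on something with over 40 N, if the wrist force passes 120 N, or if a joint passes its speed limit or range.

## Working session

There is one attempt and no reset: what is moved stays moved. The work goes in short steps, each a Python script; the robot and the scene stay as the last script left them, time stands still between calls to the robot, and variables do not carry over. Pictures are saved under pics/ and viewed, and the job is handed in when it is done.

```bash
ls; mkdir -p pics; python3 - <<'E'
from bench import *
import cv2, numpy as np
for c in ("scene","top"):
    im=read_camera(c); cv2.imwrite(f"pics/{c}0.png",im[:,:,::-1])
    p=camera_params(c); print(c,np.round(p["K"],1).tolist(),np.round(p["camera_from_world"],4).tolist())
    for n in ["bay","strip","tote","tote_lip","bottle_red","bottle_brown","hook_grip","hook_bend","hook_tip","stand","stand_seat","tips","amber","cup"]:
        print(n,[(np.round(d["at"],1).tolist(),round(d["confidence"],2)) for d in tip_of(c,n)[:3]])
print(read_time_s(),read_eef_pos(),read_tcp_rot())
E
```

```text
pics
scene [[477.3, 0.0, 318.0], [0.0, 477.3, 208.6], [0.0, 0.0, 1.0]] [[-0.8628, -0.5055, -0.0011, 0.426], [-0.2335, 0.4005, -0.8861, 0.3556], [0.4484, -0.7642, -0.4636, 1.1146], [0.0, 0.0, 0.0, 1.0]]
bay [([317.7, 264.0], 0.74)]
strip [([327.0, 269.4], 0.59)]
tote [([300.2, 251.7], 0.63)]
tote_lip [([329.0, 271.6], 0.73), ([309.6, 240.6], 0.66)]
bottle_red [([302.3, 185.5], 0.49), ([287.7, 255.5], 0.4)]
bottle_brown [([309.0, 243.2], 0.41)]
hook_grip [([373.5, 158.0], 0.75), ([318.9, 265.7], 0.58)]
hook_bend []
hook_tip [([373.3, 212.1], 0.92)]
stand [([373.6, 219.2], 0.56), ([284.8, 250.7], 0.31)]
stand_seat [([376.0, 156.7], 0.59)]
tips [([301.1, 187.1], 0.91)]
amber []
cup [([289.2, 318.0], 0.64)]
top [[380.2, 0.0, 317.2], [0.0, 380.2, 203.2], [0.0, 0.0, 1.0]] [[-0.3853, -0.9226, -0.0178, 0.0945], [-0.7275, 0.3155, -0.6093, 0.5652], [0.5677, -0.2218, -0.7928, 0.741], [0.0, 0.0, 0.0, 1.0]]
bay [([314.1, 238.0], 0.77), ([418.9, 213.3], 0.5)]
strip [([311.2, 258.5], 0.9), ([312.4, 218.5], 0.26)]
tote [([312.5, 221.7], 0.81)]
tote_lip [([315.3, 222.9], 0.71)]
bottle_red [([302.1, 208.1], 0.42)]
bottle_brown [([326.6, 208.8], 0.69)]
hook_grip [([312.7, 222.6], 0.74), ([441.5, 154.7], 0.57)]
hook_bend [([421.1, 198.6], 0.73), ([439.5, 159.8], 0.42)]
hook_tip [([419.0, 210.6], 0.78), ([325.7, 208.3], 0.62), ([313.6, 256.8], 0.58)]
stand [([420.2, 209.7], 0.93)]
stand_seat [([438.3, 158.5], 0.56)]
tips [([316.7, 159.9], 0.85), ([314.7, 221.8], 0.21)]
amber [([241.0, 236.7], 0.82)]
cup [([235.8, 290.1], 0.9), ([318.9, 239.4], 0.45)]
1.5 [ 0.28442157 -0.58448379  0.25027976] [ 9.74470507e-01  2.24515547e-01  2.60426774e-05 -4.80688341e-06]
```

View pics/scene0.png

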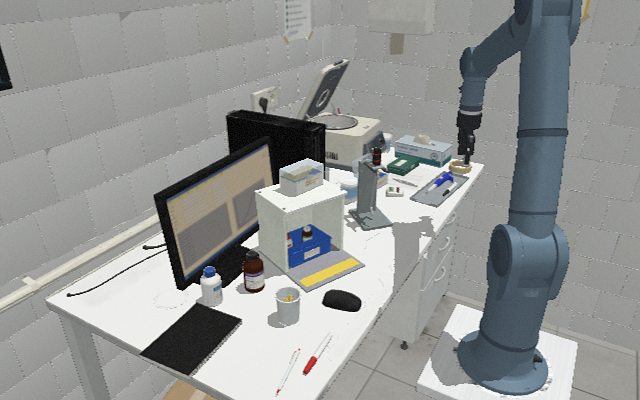

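View pics/top0.png

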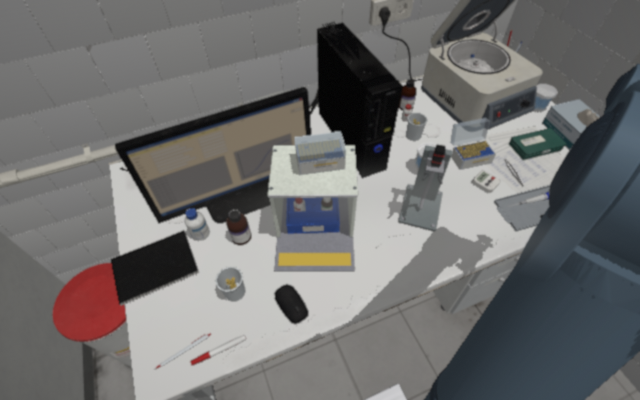

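The scene view shows the bay around (318,250) with the blue tote inside, the hook in its stand at (375,160–225), and the cup and amber bottle at (288,305) and (253,270). The top view shows the bay at (315,220), the stand at (425,190) and the cup at (230,283). I'll zoom in for the pose fits.

```bash
cat > h.py <<'E'
from bench import *
import cv2, numpy as np
from scipy.spatial.transform import Rotation as R
from scipy.optimize import least_squares
P={c:camera_params(c) for c in ("scene","top")}
def proj(c,X):
    X=np.atleast_2d(np.array(X,float)); T=np.array(P[c]["camera_from_world"]); K=np.array(P[c]["K"])
    Y=X@T[:3,:3].T+T[:3,3]; u=Y@K.T; return u[:,:2]/u[:,2:]
def ray(c,uv):
    T=np.array(P[c]["camera_from_world"]);K=np.array(P[c]["K"])
    d=T[:3,:3].T@np.linalg.solve(K,[uv[0],uv[1],1]); return -T[:3,:3].T@T[:3,3], d/np.linalg.norm(d)
def onz(c,uv,z):
    o,d=ray(c,uv); return o+d*(z-o[2])/d[2]
def tri(a,b):
    A=np.zeros((3,3));v=np.zeros(3)
    for c,uv in (("scene",a),("top",b)):
        o,d=ray(c,uv);M=np.eye(3)-np.outer(d,d);A+=M;v+=M@o
    X=np.linalg.solve(A,v); return X, [np.linalg.norm(proj(c,X)[0]-uv) for c,uv in (("scene",a),("top",b))]
def pose(x,y,yaw,L):
    L=np.atleast_2d(np.array(L,float)); c,s=np.cos(yaw),np.sin(yaw)
    return np.c_[x+c*L[:,0]-s*L[:,1], y+s*L[:,0]+c*L[:,1], L[:,2]]
def crop(c,u0,v0,u1,v1,name,k=None,pts=None,im=None):
    im=read_camera(c) if im is None else im
    im=im[v0:v1,u0:u1,::-1]; k=k or int(min(800/(u1-u0),600/(v1-v0)))
    im=cv2.resize(im,None,fx=k,fy=k,interpolation=cv2.INTER_CUBIC)
    if pts is not None:
        for q in pts: cv2.circle(im,(int((q[0]-u0+.5)*k),int((q[1]-v0+.5)*k)),3,(0,255,0),1)
    for u in range(u0,u1,10): cv2.putText(im,str(u) if u%20==0 else "'",(int((u-u0+.5)*k),10),0,.35,(0,0,255),1)
    for v in range(v0,v1,10): cv2.putText(im,str(v),(0,int((v-v0+.5)*k)),0,.35,(0,0,255),1)
    cv2.imwrite("pics/"+name,im)
E
python3 - <<'E'
from h import *
print("strip",tri((327,269.4),(311.2,258.5)))
print("stand",tri((373.6,219.2),(420.2,209.7)))
print("seat",tri((376.0,156.7),(438.3,158.5)))
print("grip",tri((373.5,158),(441.5,154.7)))
print("tip",tri((373.3,212.1),(419,210.6)))
print("bay",tri((317.7,264),(314.1,238)))
print("lip",tri((309.6,240.6),(315.3,222.9)))
print("cup",tri((289.2,318),(235.8,290.1)),"tips",tri((301.1,187.1),(316.7,159.9)))
print("amber",onz("top",(241,236.7),0))
crop("scene",240,150,370,300,"s1.png"); crop("top",260,120,370,280,"t1.png")
crop("scene",330,140,420,235,"s2.png"); crop("top",390,135,460,235,"t2.png")
E
```

```text
strip (array([ 0.51554183, -0.09419518,  0.0187552 ]), [np.float64(0.8591162300129186), np.float64(0.930732335281402)])
stand (array([ 0.53612831, -0.45756859,  0.01303326]), [np.float64(1.0931418009347527), np.float64(1.3073593240098784)])
seat (array([ 0.52949984, -0.44675695,  0.2509846 ]), [np.float64(1.1052967989073732), np.float64(1.4753467707485128)])
grip (array([ 0.55099331, -0.475982  ,  0.23228093]), [np.float64(1.0012119474447907), np.float64(1.3235594143287572)])
tip (array([ 0.52012039, -0.42978569,  0.05424924]), [np.float64(1.0264627265640154), np.float64(1.2476480067244882)])
bay (array([ 0.57572013, -0.13071869,  0.00085617]), [np.float64(1.5427528209755648), np.float64(1.6517409288306173)])
lip (array([ 0.59629005, -0.13790114,  0.06617829]), [np.float64(2.705378547123738), np.float64(2.969881349793117)])
cup (array([ 0.51216418,  0.12105142, -0.00159322]), [np.float64(0.7547415941332679), np.float64(0.7500766381283548)]) tips (array([ 0.66051541, -0.17828859,  0.22330679]), [np.float64(1.376520389915412), np.float64(1.6235752880591077)])
amber [0.67011441 0.06309118 0.        ]
```

View pics/s1.png

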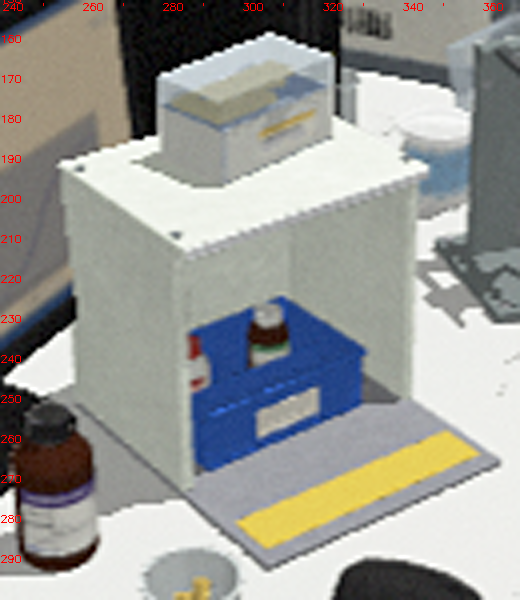

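View pics/t1.png

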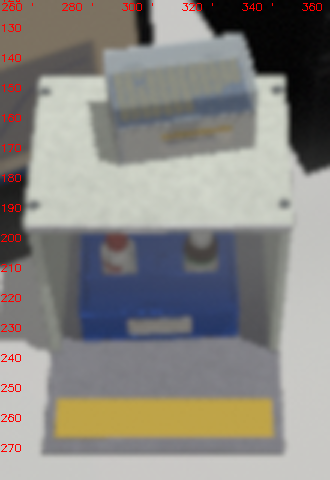

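View pics/s2.png

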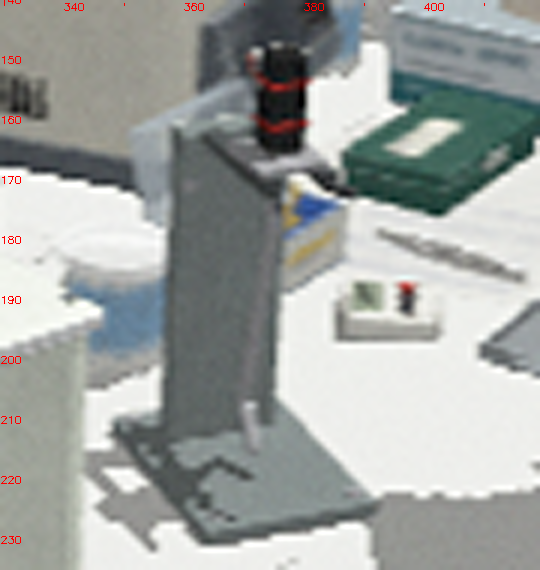

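View pics/t2.png

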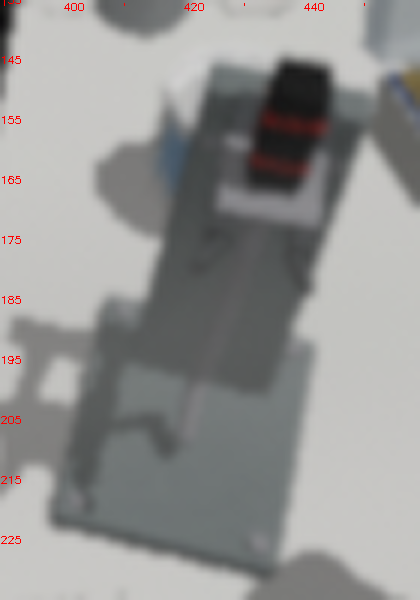

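```bash
python3 - <<'E'
from h import *
S=lambda a,b:(240+a/4-.5,150+b/4-.5); T=lambda a,b:(260+a/3-.5,120+b/3-.5)
obs=[("scene",(0,.11,.217),S(183,252)),("scene",(.172,.11,.217),S(62,162)),("scene",(0,-.11,.217),S(425,170)),
("scene",(-.095,.11,.006),S(268,564)),("scene",(-.095,-.11,.006),S(499,460)),
("top",(0,.11,.217),T(27,228)),("top",(0,-.11,.217),T(292,225)),("top",(.172,.11,.217),T(38,78)),("top",(.172,-.11,.217),T(285,75)),
("top",(-.095,.11,.006),T(42,452)),("top",(-.095,-.11,.006),T(285,451))]
def f(p): return np.concatenate([proj(c,pose(*p,[L]))[0]-uv for c,L,uv in obs])
r=least_squares(f,[.57,-.12,-.3]); print(np.round(r.x,4)); print(np.round(r.fun.reshape(-1,2),1).tolist())
B=r.x
# tote front rim: top outer edge at tote x=-58,z=61 above world
print("strip",pose(*B,[(-.06,0,.006)]))
S2=lambda a,b:(330+a/6-.5,140+b/6-.5); T2=lambda a,b:(390+a/6-.5,135+b/6-.5)
bs=[onz("scene",S2(*q),.004) for q in((205,538),(378,505),(112,425))]
bt=[onz("top",T2(*q),.004) for q in((52,518),(272,573),(315,345),(110,297))]
print(np.round(bs,4).tolist()); print(np.round(bt,4).tolist())
for n,b in(("s",bs),("t",bt)):
    d=b[0]-b[1]; print(n,"yaw",np.arctan2(-d[0],d[1]),np.linalg.norm(d))
print("grip",tri(S2(280,100),T2(290,128)))
print("tip",tri(S2(252,440),T2(180,448)))
crop("top",400,140,450,180,"t3.png",16);crop("scene",355,140,400,180,"s3.png",17)
E
```

```text
[ 0.5698 -0.1272 -0.4013]
[[-0.0, -0.3], [-1.2, 0.6], [1.3, -0.5], [-0.3, 0.9], [0.8, 0.2], [-1.4, -0.9], [1.1, -0.6], [0.4, -0.5], [-0.4, -0.3], [0.1, 0.4], [0.3, 0.5]]
strip [[ 0.51454597 -0.10375047  0.006     ]]
[[0.5379, -0.3879, 0.004], [0.4667, -0.4742, 0.004], [0.6479, -0.4852, 0.004]]
[[0.5361, -0.3817, 0.004], [0.4658, -0.4627, 0.004], [0.5777, -0.5625, 0.004], [0.6487, -0.482, 0.004]]
s yaw -0.6895562121203875 0.11183971932319914
t yaw -0.7150150782404507 0.10731559626858726
grip (array([ 0.53222572, -0.44812045,  0.25366783]), [np.float64(0.2321229188077948), np.float64(0.31001689346885275)])
tip (array([ 0.53058047, -0.440085  ,  0.04347868]), [np.float64(1.1679304715925816), np.float64(1.4127812119277783)])
```

View pics/t3.png

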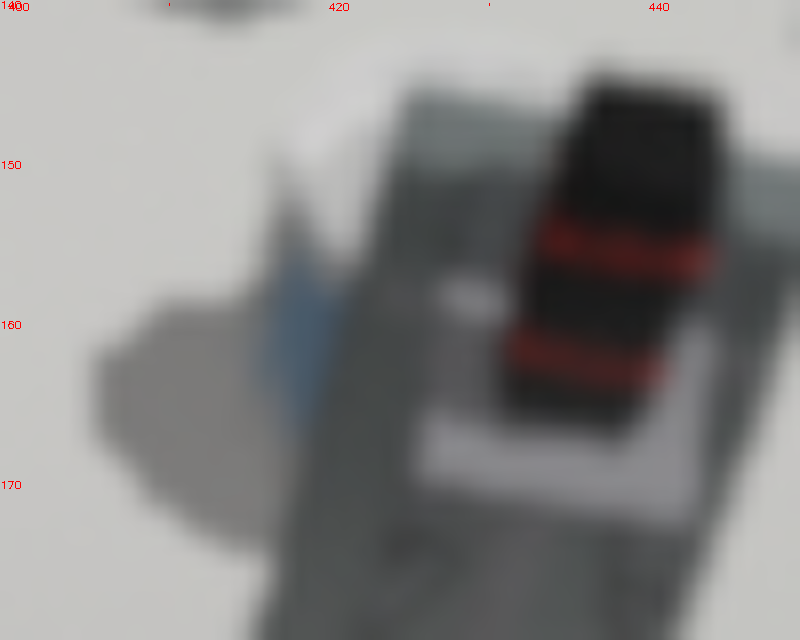

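View pics/s3.png

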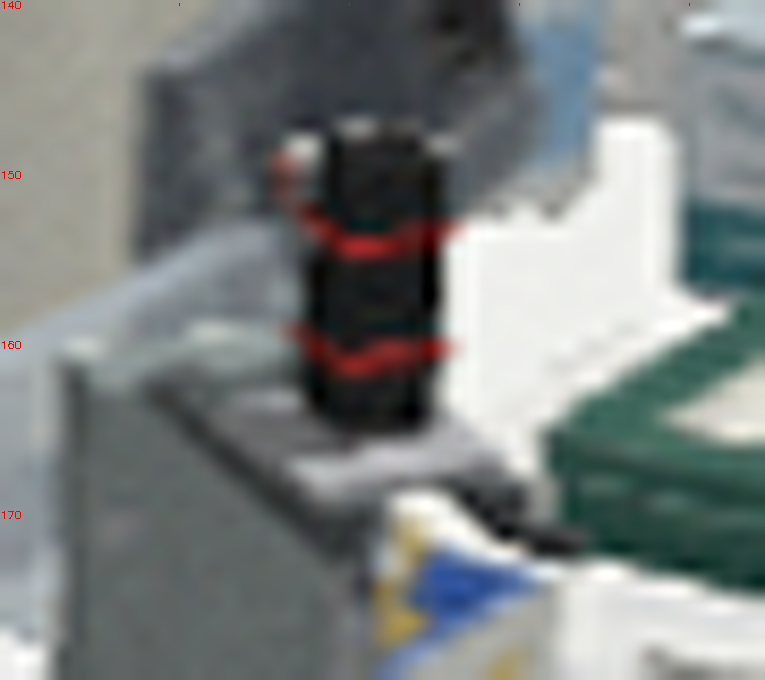

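```bash
python3 - <<'E'
from h import *
T=lambda a,b:(400+a/16-.5,140+b/16-.5); S=lambda a,b:(355+a/17-.5,140+b/17-.5)
m=1e-3
obs=[("top",(-22,22,-31),T(425,412)),("top",(-22,22,-37),T(415,478)),("top",(-22,-22,-37),T(690,520)),("top",(-12,12,-29),T(500,428)),("top",(-12,-12,-29),T(640,436)),
("top",(12,12,29),T(585,78)),("top",(12,-12,29),T(724,92)),
("scene",(-22,22,-37),S(315,497)),("scene",(-22,-22,-37),S(520,470)),("scene",(-12,12,-29),S(350,432)),("scene",(-12,-12,-29),S(435,415)),("scene",(12,12,-29),S(303,412)),("scene",(12,12,29),S(322,128)),("scene",(-12,-12,29),S(445,145))]
def f(p): return np.concatenate([proj(c,pose(*p[:3],[np.array(L)*m])+[0,0,p[3]])[0]-uv for c,L,uv in obs])
r=least_squares(f,[.53,-.447,-.7,.252],loss="soft_l1"); print(np.round(r.x,4)); print(np.round(f(r.x).reshape(-1,2),1).tolist())
r2=least_squares(lambda p:f([*p,.252]),r.x[:3],loss="soft_l1"); print(np.round(r2.x,4))
x,y,yaw=r2.x
L=[(24.8,0,-197.5),(7.9,0,-222.3),(0,0,-75)]+[(a,b,c) for a in(-22,22) for b in(-22,22) for c in (-31,)]+[(a,b,c) for a in(-12,12) for b in(-12,12) for c in (-29,29)]
W=pose(x,y,yaw,np.array(L)*m)+[0,0,.252]
for sy in (-.7,):
  tl=pose(x,y,sy,np.array([(a,b,215) for a in(-50,-32,58) for b in(-11,11)]+[(a,b,215) for a in(58,74) for b in(-20,20)])*m)
crop("top",390,135,460,235,"t4.png",None,np.r_[proj("top",W),proj("top",tl)]);crop("scene",330,140,420,235,"s4.png",None,np.r_[proj("scene",W),proj("scene",tl)])
E
```

```text
[ 0.5319 -0.4481 -0.6465  0.2565]
[[-0.4, 3.0], [-0.3, 0.5], [0.4, 0.9], [-0.6, -0.7], [0.4, 0.4], [0.0, -2.3], [1.4, -1.6], [0.2, 0.5], [-0.2, 0.1], [-0.5, 0.6], [0.8, 0.5], [-1.2, -0.8], [-1.5, -0.5], [1.3, -0.1]]
[ 0.5351 -0.4522 -0.6441]
```

View pics/t4.png

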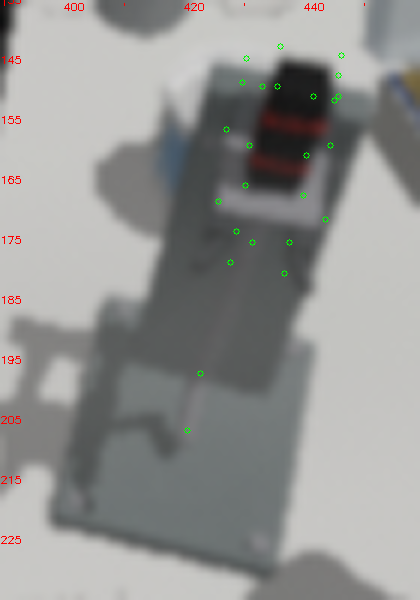

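View pics/s4.png

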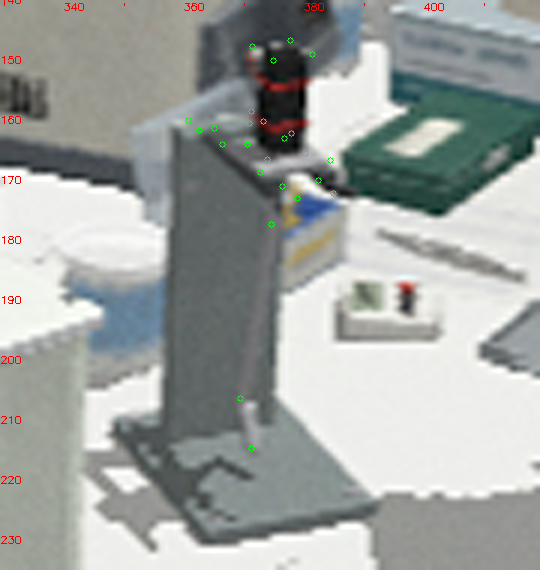

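```bash
cat > fit.py <<'E'
from h import *
m=1e-3
S1=lambda a,b:(240+a/4-.5,150+b/4-.5); T1=lambda a,b:(260+a/3-.5,120+b/3-.5)
T3=lambda a,b:(400+a/16-.5,140+b/16-.5); S3=lambda a,b:(355+a/17-.5,140+b/17-.5)
S2=lambda a,b:(330+a/6-.5,140+b/6-.5); T2=lambda a,b:(390+a/6-.5,135+b/6-.5)
bay=[("scene",(0,110,217),S1(183,252)),("scene",(172,110,217),S1(62,162)),("scene",(0,-110,217),S1(425,170)),
("scene",(-95,110,6),S1(268,564)),("scene",(-95,-110,6),S1(499,460)),
("top",(0,110,217),T1(27,228)),("top",(0,-110,217),T1(292,225)),("top",(172,110,217),T1(38,78)),("top",(172,-110,217),T1(285,75)),
("top",(-95,110,6),T1(42,452)),("top",(-95,-110,6),T1(285,451))]
hk=[("top",(-22,22,-37),T3(415,478)),("top",(-22,-22,-37),T3(690,520)),("top",(-12,12,-29),T3(500,428)),("top",(-12,-12,-29),T3(640,436)),
("top",(12,12,29),T3(585,78)),("top",(12,-12,29),T3(724,92)),("top",(7.9,0,-226),T2(178,450)),
("scene",(-22,22,-37),S3(315,497)),("scene",(-22,-22,-37),S3(520,470)),("scene",(-12,12,-29),S3(350,432)),("scene",(-12,-12,-29),S3(435,415)),("scene",(12,12,-29),S3(303,412)),("scene",(12,12,29),S3(322,128)),("scene",(-12,-12,29),S3(445,145)),("scene",(7.9,0,-226),S2(254,447))]
P0={c:np.array(P[c]["camera_from_world"]) for c in P}
def setcam(q):
    for i,c in enumerate(("scene","top")):
        T=P0[c].copy(); dr=R.from_rotvec(q[6*i:6*i+3]).as_matrix(); C=-T[:3,:3].T@T[:3,3]+q[6*i+3:6*i+6]
        T[:3,:3]=dr@T[:3,:3]; T[:3,3]=-T[:3,:3]@C; P[c]["camera_from_world"]=T
def f(p):
    setcam(p[:12])
    e=[(proj(c,pose(*p[12:15],[np.array(L)*m]))[0]-uv)/.7 for c,L,uv in bay]+[(proj(c,pose(*p[15:18],[np.array(L)*m])+[0,0,.252])[0]-uv)/.7 for c,L,uv in hk]
    q=p[:12].reshape(4,3); return np.concatenate(e+[(q[0::2]/.003).ravel(),(q[1::2]/.002).ravel()])
p0=np.r_[np.zeros(12),.57,-.127,-.4,.533,-.449,-.65]
if __name__=="__main__":
    r=least_squares(f,p0,loss="soft_l1"); np.save("cal.npy",r.x)
    print(np.round(r.x[:12]*1e3,2)); print("bay",np.round(r.x[12:15],4),"hook",np.round(r.x[15:],4))
    e=f(r.x)*.7; print(np.round(e[:22].reshape(-1,2),1).tolist());print(np.round(e[22:52].reshape(-1,2),1).tolist())
    J=r.jac; print("sd",np.round(np.sqrt(np.diag(np.linalg.inv(J.T@J)))[12:],4))
    x=r.x; setcam(x[:12])
    for q in [(52,518),(272,573),(315,345),(110,297)]: print("base t",np.round(onz("top",T2(*q),.004),4))
    for q in [(205,538),(378,505),(112,425)]: print("base s",np.round(onz("scene",S2(*q),.004),4))
    print(read_time_s())
    crop("scene",440,90,500,185,"s5.png",6,np.r_[proj("scene",[read_eef_pos(),read_eef_pos()+[0,0,-.019],read_eef_pos()+[0,0,.054]])])
E
python3 fit.py
```

```text
[ 0.56  1.36 -0.41  0.19 -0.    0.41 -1.8  -1.03  0.08 -0.19  0.    2.69]
bay [ 0.5728 -0.1288 -0.4016] hook [ 0.5374 -0.4544 -0.6179]
[[0.1, -0.9], [-1.0, 0.1], [1.3, -1.1], [-0.2, 0.1], [0.9, -0.5], [-1.4, -0.7], [0.6, -0.3], [0.3, -0.1], [-0.8, 0.2], [-0.0, 0.4], [-0.2, 0.5]]
[[-0.2, 1.1], [0.3, 1.1], [-0.6, -0.2], [0.3, 0.8], [-0.4, -1.5], [0.9, -1.0], [0.9, -2.1], [0.3, 0.7], [-0.3, 0.1], [-0.5, 0.7], [0.7, 0.6], [-1.4, -0.6], [-1.6, -0.2], [1.2, 0.1], [-0.1, 0.5]]
sd [0.0036 0.0034 0.0065 0.004  0.0044 0.0464]
base t [ 0.5391 -0.3853  0.004 ]
base t [ 0.4684 -0.4667  0.004 ]
base t [ 0.581  -0.5672  0.004 ]
base t [ 0.6523 -0.4863  0.004 ]
base s [ 0.5395 -0.3857  0.004 ]
base s [ 0.4684 -0.4718  0.004 ]
base s [ 0.6495 -0.4827  0.004 ]
1.9
```

View pics/s5.png

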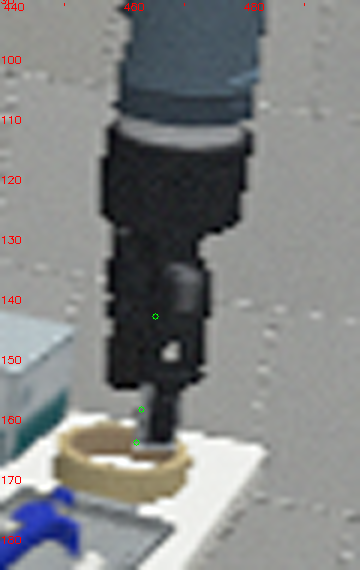

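```bash
python3 - <<'E'
from h import *
crop("top",275,190,350,240,"t6.png",10);crop("scene",283,220,335,270,"s6.png",12)
E
```

```text
(no output)
```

View pics/t6.png

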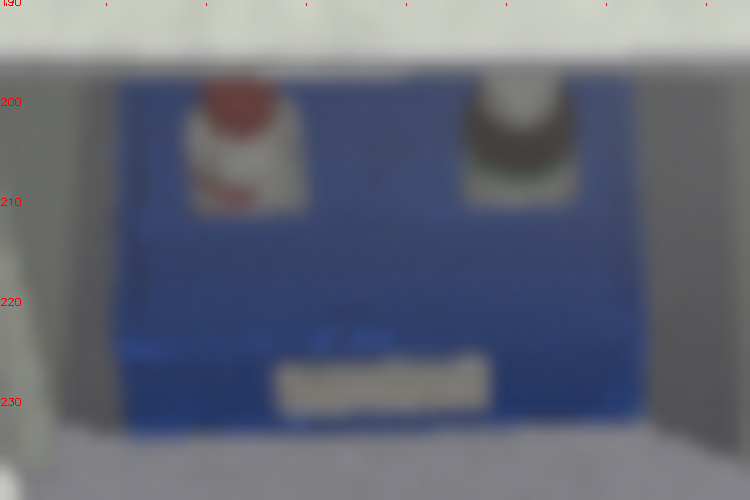

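View pics/s6.png

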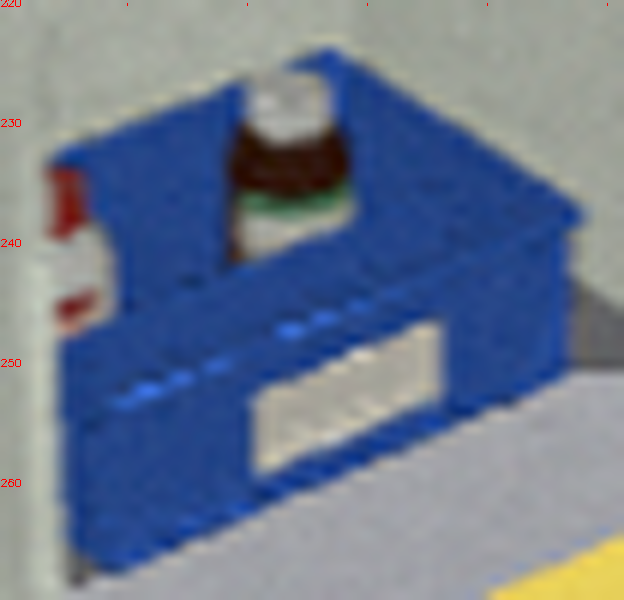

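```bash
cat > tote.py <<'E'
from fit import *
T=lambda a,b:(275+a/10-.5,190+b/10-.5); S=lambda a,b:(283+a/12-.5,220+b/12-.5)
to=[("top",(-52,75,6),T(125,437)),("top",(-52,-75,6),T(645,424)),("top",(-58,75,61),T(116,345)),("top",(-58,-75,61),T(652,335)),
("scene",(-52,-75,6),S(570,375)),("scene",(-58,-75,61),S(583,215)),("scene",(-52,75,6),S(118,573)),("scene",(52,-75,61),S(330,50))]
def inbay(B,p):
    d=np.array(p[:2])-B[:2]; c,s=np.cos(B[2]),np.sin(B[2]); return np.array([c*d[0]+s*d[1],-s*d[0]+c*d[1]])
if __name__=="__main__":
  for nm,x in (("nocal",np.r_[np.zeros(12),.5698,-.1272,-.4013]),("cal",np.load("cal.npy"))):
    setcam(x[:12])
    g=lambda p:np.concatenate([proj(c,pose(*p,[np.array(L)*m]))[0]-uv for c,L,uv in to])
    r=least_squares(g,[.68,-.16,-.4],loss="soft_l1"); print(nm,np.round(r.x,4)); print(np.round(g(r.x).reshape(-1,2),1).tolist())
    print("in bay",inbay(x[12:15],r.x),"dyaw",r.x[2]-x[14],"lip in bay x",inbay(x[12:15],pose(*r.x,[(-.05,0,0)])[0]))
    for n,a in (("red",(302,185)),("brown",(326.6,208.8))): pass
E
python3 tote.py
```

```text
nocal [ 0.6448 -0.1535 -0.3753]
[[0.5, 0.0], [0.1, -0.1], [-0.3, 0.2], [0.1, -0.2], [-0.0, 0.4], [0.3, -0.3], [-0.7, 0.5], [0.1, -0.2]]
in bay [0.07932813 0.00505638] dyaw 0.02601129052875578 lip in bay x [0.02934505 0.00375596]
cal [ 0.6478 -0.1551 -0.3735]
[[0.3, 0.2], [-0.3, 0.1], [-0.4, 0.4], [-0.3, -0.1], [0.1, -0.3], [0.4, -1.0], [-0.5, -0.1], [0.2, -0.7]]
in bay [0.07930635 0.00508029] dyaw 0.028048407141138543 lip in bay x [0.02932602 0.00367805]
```

```bash
cat > hk.py <<'E'
from tote import *
SG=1; JX=True
def Rh(yaw,lean): return R.from_euler("ZY",[yaw,-lean])
def quat(yaw,lean,sg=None,jx=None):
    sg=SG if sg is None else sg; jx=JX if jx is None else jx
    M=Rh(yaw,lean).as_matrix(); z=-M[:,2]; y=sg*(M[:,0] if jx else M[:,1]); return R.from_matrix(np.c_[np.cross(y,z),y,z]).as_quat()
TIP=np.array([.0079,0,-.2223])
def tcp_for_tip(tip,yaw,lean,off=np.zeros(3)): # off: TCP minus grip centre in hook axes
    M=Rh(yaw,lean).as_matrix(); return np.array(tip)-M@(TIP-off)
def bayp(B,x,y,z): return pose(*B,[(x,y,z)])[0]
E
python3 - <<'E'
from hk import *
x=np.load("cal.npy"); B=np.array([.571,-.128,-.4015]); H=np.array([.535,-.451]); sy=-.71; hy=-.65
d=np.array([-np.cos(sy),-np.sin(sy)])
for jx in (True,False):
  for sg in (1,-1):
    print(jx,sg)
    W=[("pre",[*H,.34],hy,0),("grasp",[*H,.252],hy,0),("lift",[*H,.275],hy,0),("out",[*(H+.11*d),.275],hy,0)]
    W+=[("front",bayp(B,-.2,0,.30),B[2],0),("frontl",bayp(B,-.18,0,.29),B[2],.48)]
    for n,tx,tz in(("above",.054,.085),("down",.054,.038),("pulled",-.055,.038),("up",-.03,.085)):
        W.append((n,tcp_for_tip(bayp(B,tx,.004,tz),B[2],.48),B[2],.48))
    for n,p,yw,l in W:
        q=inverse_kinematics(np.array(p),quat(yw,l,sg,jx)); print(n,np.round(p,3),None if q is None else np.round(q,2))
E
```

```text
True 1
pre [ 0.535 -0.451  0.34 ] [ 0.73  0.43 -0.13  1.35  0.05  1.37 -0.05]
grasp [ 0.535 -0.451  0.252] [ 0.73  0.48 -0.13  1.45  0.06  1.21 -0.05]
lift [ 0.535 -0.451  0.275] [ 0.73  0.47 -0.13  1.43  0.06  1.25 -0.05]
out [ 0.452 -0.379  0.275] [ 0.75  0.26 -0.14  1.71  0.04  1.17 -0.05]
front [ 0.387 -0.05   0.3  ] [ 0.56 -0.17 -0.48  2.09 -0.08  1.2  -0.28]
frontl [ 0.405 -0.058  0.29 ] [ 0.09 -0.4  -0.17  2.36  0.22  0.76 -0.62]
above [ 0.521 -0.103  0.279] [ 0.66 -0.1  -0.6   2.15  0.18  0.63 -0.48]
down [ 0.521 -0.103  0.232] [ 0.67 -0.02 -0.64  2.2   0.31  0.53 -0.6 ]
pulled [ 0.421 -0.06   0.232] [ 0.7  -0.32 -0.69  2.39 -0.03  0.55 -0.4 ]
up [ 0.444 -0.07   0.279] [ 0.67 -0.32 -0.63  2.29 -0.03  0.66 -0.35]
True -1
pre [ 0.535 -0.451  0.34 ] [-0.12  0.81  1.37  1.39 -0.79  1.55 -2.61]
grasp [ 0.535 -0.451  0.252] [-0.14  0.92  1.37  1.5  -0.9   1.45 -2.54]
lift [ 0.535 -0.451  0.275] [-0.14  0.88  1.37  1.47 -0.86  1.48 -2.56]
out [ 0.452 -0.379  0.275] [-0.36  0.62  1.39  1.76 -0.64  1.31 -2.62]
front [ 0.387 -0.05   0.3  ] [-1.02 -0.4   0.85  2.14  0.31  1.29  2.44]
fr
[... 1123 characters left out ...]
34 ] [ 0.56  0.42  0.12  1.36 -0.05  1.36 -1.55]
grasp [ 0.535 -0.451  0.252] [ 0.55  0.48  0.12  1.46 -0.06  1.2  -1.54]
lift [ 0.535 -0.451  0.275] [ 0.55  0.46  0.12  1.44 -0.06  1.25 -1.54]
out [ 0.452 -0.379  0.275] [ 0.56  0.25  0.08  1.72 -0.02  1.17 -1.57]
front [ 0.387 -0.05   0.3  ] [ 0.48 -0.17 -0.4   2.09 -0.07  1.2  -1.87]
frontl [ 0.405 -0.058  0.29 ] [ 0.09 -0.4  -0.17  2.36  0.22  0.76 -2.19]
above [ 0.521 -0.103  0.279] [ 0.76 -0.1  -0.7   2.15  0.16  0.62 -2.03]
down [ 0.521 -0.103  0.232] [ 0.78 -0.02 -0.74  2.2   0.31  0.53 -2.17]
pulled [ 0.421 -0.06   0.232] [ 0.86 -0.35 -0.82  2.39 -0.15  0.55 -1.84]
up [ 0.444 -0.07   0.279] [ 0.83 -0.35 -0.74  2.29 -0.13  0.65 -1.83]
```

```bash
python3 - <<'E'
from hk import *
H=np.array([.535,-.451]); hy=-.65
move_gripper(.07)
move_ptp(np.array([*H,.335]),quat(hy,0))
p=read_eef_pos(); print(p,read_time_s(),read_finger_gap(),read_qpos())
setcam(np.zeros(12))
M=Rh(hy,0).as_matrix()
pts=[p,p+M@[0,0,-.019],p+M@[.035,0,-.015],p+M@[-.035,0,-.015]]
crop("top",400,110,460,185,"t7.png",8,proj("top",pts));crop("scene",345,110,405,185,"s7.png",8,proj("scene",pts))
E
```

```text
[ 0.53211548 -0.4536089   0.33410004] 3.5 0.07010960825990423 [ 0.73346096  0.43222342 -0.1240417   1.35455105  0.05573498  1.35998328
 -0.04576819]
```

View pics/t7.png

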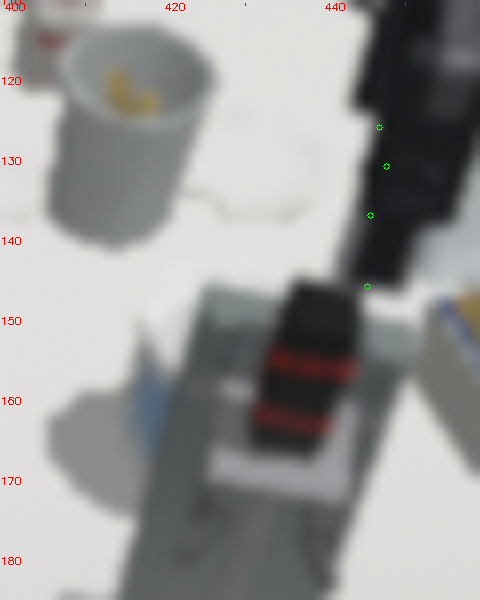

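View pics/s7.png

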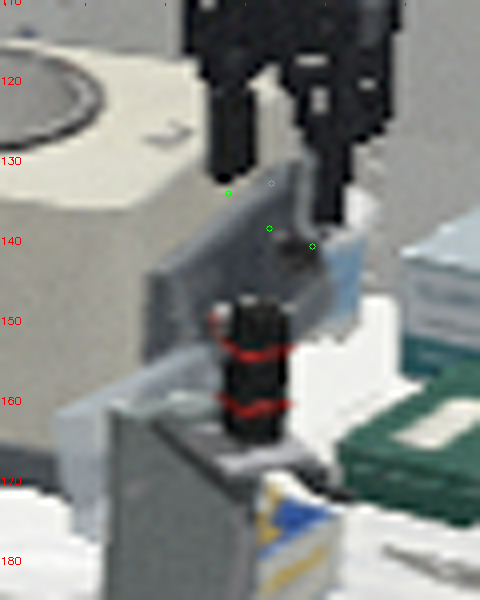

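```bash
python3 - <<'E'
from hk import *
p=read_eef_pos(); q=read_tcp_rot(); print(p,q,quat(-.65,0),read_time_s())
M=R.from_quat(q).as_matrix(); print(np.round(M,3))
pause(.3); print(read_eef_pos(),read_joint_vel().round(4))
p=read_eef_pos()
# finger centres ~ +-(35+8) along tool y, tip ~10mm ahead
pts=[p+M@[0,s*.043,z] for s in(-1,1) for z in(.008,-.012)]
for c in("scene","top"): print(c,proj(c,pts).round(1).tolist())
crop("top",400,90,470,185,"t8.png",6,proj("top",pts))
crop("scene",345,90,415,185,"s8.png",6,proj("scene",pts))
E
```

```text
[ 0.53176472 -0.45389951  0.33400094] [ 8.97139211e-01  4.41745405e-01 -1.43824574e-03 -4.04967362e-04] [ 0.89587566  0.44430485  0.         -0.        ] 3.6
[[ 0.61   0.793 -0.003]
 [ 0.793 -0.61  -0.001]
 [-0.002 -0.002 -1.   ]]
[ 0.53440462 -0.45152347  0.33486652] [-0.0066 -0.0002 -0.0065 -0.0022 -0.0002  0.0011  0.0017]
scene [[383.9, 138.8], [384.3, 132.7], [371.2, 130.8], [371.5, 125.0]]
top [[444.6, 144.8], [446.8, 138.2], [446.8, 120.4], [448.9, 113.8]]
```

View pics/t8.png

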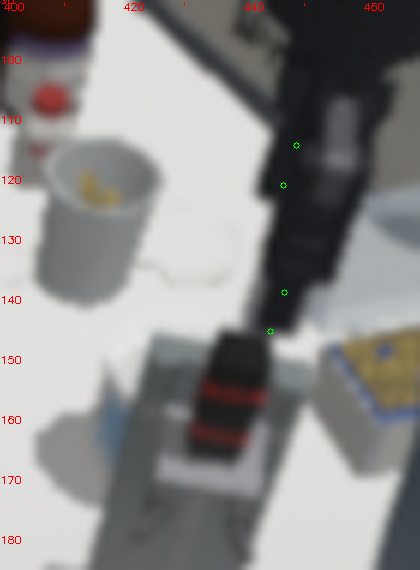

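View pics/s8.png

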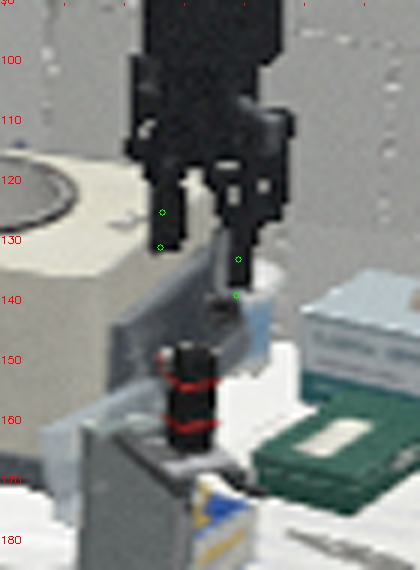

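```bash
python3 - <<'E'
from hk import *
setcam(np.zeros(12))
for z in (.252,.281,.223): print(z,[proj(c,[.5344,-.4515,z]).round(1).tolist() for c in("scene","top")], [proj(c,[.532,-.448,z]).round(1).tolist() for c in("scene","top")])
E
```

```text
0.252 [[[376.1, 156.3]], [[438.2, 155.1]]] [[[376.4, 156.8]], [[437.5, 156.1]]]
0.281 [[[376.6, 148.1]], [[441.0, 146.6]]] [[[376.9, 148.5]], [[440.3, 147.6]]]
0.223 [[[375.7, 164.5]], [[435.5, 163.2]]] [[[375.9, 164.9]], [[434.9, 164.2]]]
```

```bash
python3 - <<'E'
from hk import *
hy=-.65; H=np.array([.5337,-.4503])
movel(np.array([*H,.252]),quat(hy,0),.12); pause(.3)
print(read_eef_pos(),read_ft_force())
move_gripper(.015,60); pause(.2)
print(read_finger_gap(),read_eef_pos(),read_ft_force(),read_ft_torque(),read_time_s())
for c,b in(("top",(400,110,460,185)),("scene",(345,110,405,185))): crop(c,*b,c[0]+"9.png",8)
E
```

```text
[ 0.53404579 -0.45057914  0.25293249] [-0.09057984 -0.18135059  0.65583115]
0.023037465823639202 [ 0.53368311 -0.45039049  0.2521176 ] [-0.18342261  0.39880952  0.62478926] [-0.00513422  0.0348219   0.00596628] 5.8167
```

View pics/t9.png

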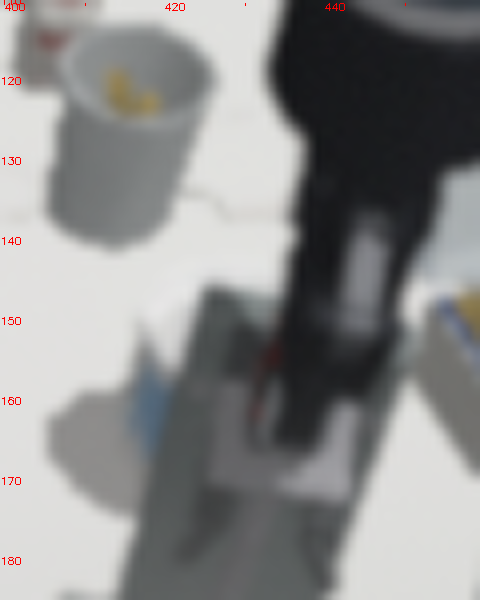

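View pics/s9.png

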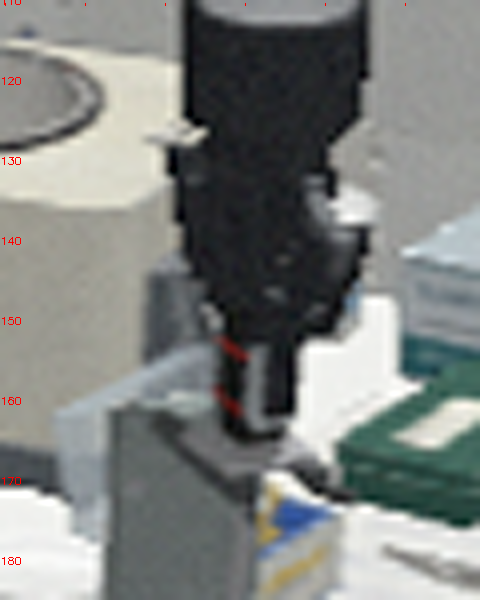

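```bash
python3 - <<'E'
from hk import *
hy=-.65; sy=-.71; H=np.array([.5337,-.4503]); d=np.array([-np.cos(sy),-np.sin(sy)])
move_gripper(.015,90)
movel(np.array([*H,.276]),quat(hy,0),.1); pause(.1); print(read_ft_force(),read_finger_gap())
movel(np.array([*(H+.115*d),.278]),quat(hy,0),.12); pause(.4)
p=read_eef_pos(); print(p,read_ft_force(),read_ft_torque(),read_time_s())
M=R.from_quat(read_tcp_rot()).as_matrix(); Mh=np.c_[M[:,1],-M[:,0],-M[:,2]]; print(Mh.round(3))
pts=[p+Mh@np.array(q)*1 for q in((.0079,0,-.2223),(.0248,0,-.1975),(0,0,-.075))]
for c in("scene","top"): print(proj(c,pts).round(1).tolist(),[(np.round(e["at"],1).tolist(),round(e["confidence"],2)) for n in("hook_tip","hook_bend") for e in (read_camera(c) is not None and tip_of(c,n))[:2]])
crop("top",380,130,460,250,"t10.png",5,proj("top",pts));crop("scene",340,130,420,250,"s10.png",5,proj("scene",pts))
E
```

```text
[ 0.52138072 -0.07507402 -1.84255305] 0.023031733688287145
[ 0.44661301 -0.37544318  0.27786773] [ 0.33452806 -0.31055861 -2.12566388] [ 0.01499713 -0.01224484 -0.00756475] 8.1333
[[ 0.796 -0.605  0.   ]
 [-0.605 -0.796 -0.   ]
 [-0.    -0.     1.   ]]
[[386.5, 223.2], [384.5, 214.4], [390.9, 183.7]] [([387.6, 221.9], 0.56), ([382.6, 212.4], 0.81), ([309.2, 242.1], 0.7)]
[[416.0, 233.2], [418.3, 223.1], [427.1, 202.5]] [([417.9, 234.4], 0.59), ([417.5, 227.4], 0.62)]
```

View pics/t10.png

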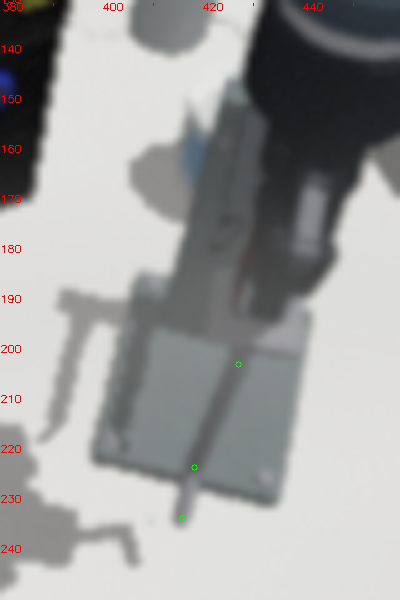

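View pics/s10.png

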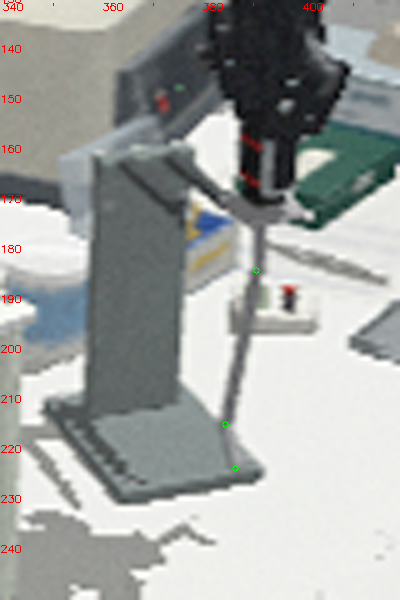

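```bash
cat >> hk.py <<'E'
B=np.array([.5705,-.1275,-.4015]); LN=.48
def tipmove(x,y,z,speed=.12,lean=LN): movel(tcp_for_tip(bayp(B,x,y,z),B[2],lean),quat(B[2],lean),speed)
def show(tag,bt=(255,120,365,285),bs=(240,150,370,300)):
    setcam(np.zeros(12))
    p=read_eef_pos(); M=R.from_quat(read_tcp_rot()).as_matrix(); Mh=np.c_[M[:,1],M[:,0],-M[:,2]]
    pts=[p+Mh@np.array(q) for q in((.0079,0,-.2223),(.0248,0,-.1975),(0,0,-.075))]
    crop("top",*bt,"t"+tag+".png",None,proj("top",pts)); crop("scene",*bs,"s"+tag+".png",None,proj("scene",pts))
    t=pts[0]; print("tip world",t.round(4),"bay",inbay(B,t).round(4),"F",read_ft_force().round(2),"t",read_time_s())
E
python3 - <<'E'
from hk import *
move_ptp(bayp(B,-.2,0,.30),quat(B[2],0))
move_ptp(bayp(B,-.175,.002,.292),quat(B[2],LN))
pause(.3); show("11")
E
```

```text
tip world [ 0.5119 -0.101   0.099 ] bay [-0.0643  0.0015] F [ 0.12 -0.07 -0.93] t 10.8167
```

View pics/t11.png

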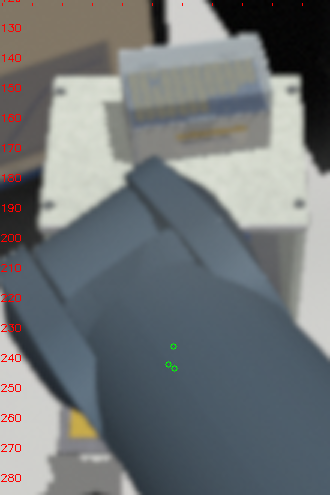

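View pics/s11.png

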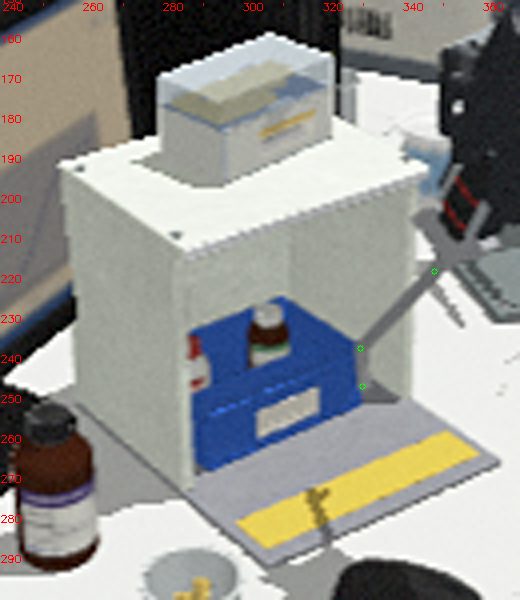

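The scene view shows the leaned hook in front of the bay, with its tip at (330,246) as predicted. The top view is blocked by the arm. I'll reach in over the rim.

```bash
python3 - <<'E'
from hk import *
tipmove(.054,.003,.092,.10); pause(.4); show("12")
E
```

```text
tip world [ 0.6213 -0.1458  0.0921] bay [0.0539 0.003 ] F [ 0.01 -0.37 -1.48] t 12.6583
```

View pics/s12.png

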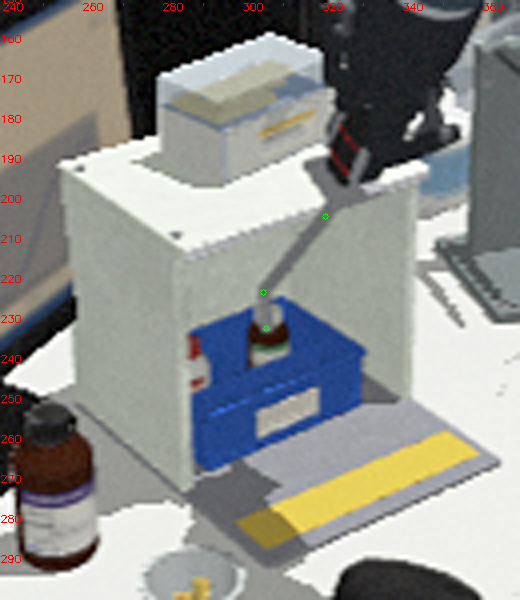

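View pics/t12.png

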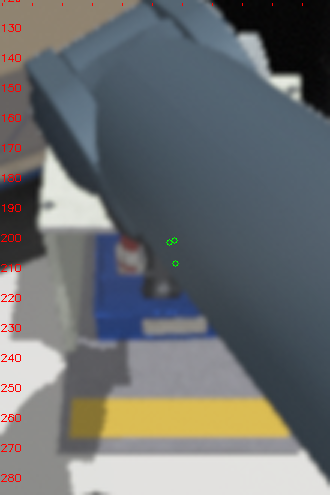

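```bash
python3 - <<'E'
from hk import *
tipmove(.054,.003,.041,.07); pause(.4); show("13")
E
```

```text
tip world [ 0.6216 -0.1459  0.0414] bay [0.0542 0.0031] F [ 0.42  0.38 -1.39] t 14.0333
```

View pics/s13.png

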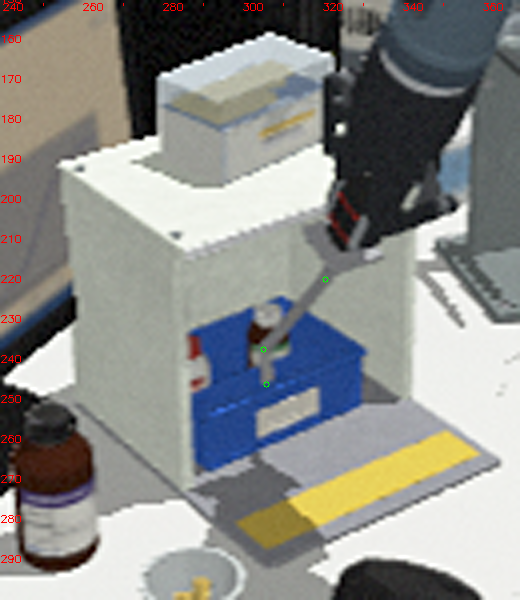

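```bash
python3 - <<'E'
from hk import *
tipmove(.036,.003,.041,.04); print(read_ft_force())
tipmove(-.005,.003,.041,.035); print(read_ft_force()); pause(.2); show("14")
E
```

```text
[ 0.40775572  0.50104166 -1.62406539]
[ 0.71513869 -0.38549677 -0.28943621]
tip world [ 0.5672 -0.1228  0.041 ] bay [-0.0049  0.0031] F [ 1.82  0.16 -0.18] t 16.2583
```

View pics/s14.png

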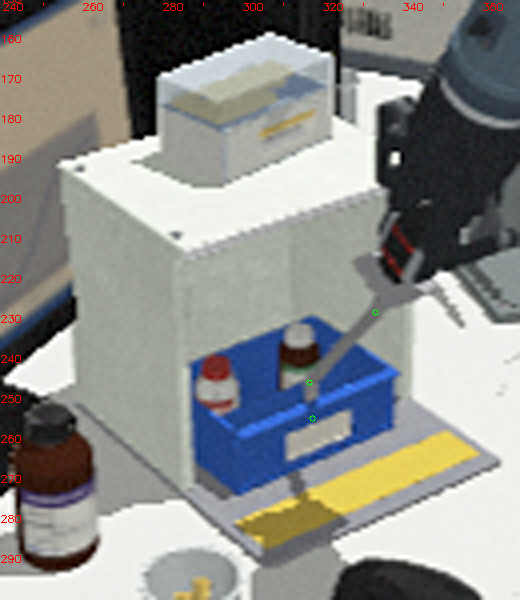

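View pics/t14.png

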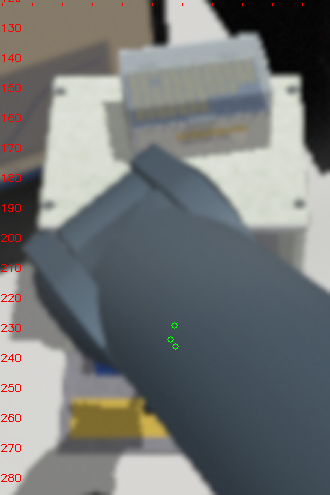

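```bash
python3 - <<'E'
from hk import *
tipmove(-.040,.003,.041,.035); print(read_ft_force()); pause(.2); show("15",bs=(270,215,360,290))
E
```

```text
[ 0.95907255 -0.50344041 -1.58975954]
tip world [ 0.5347 -0.1091  0.0408] bay [-0.0401  0.0029] F [ 0.23 -0.4   0.  ] t 17.7083
```

View pics/s15.png

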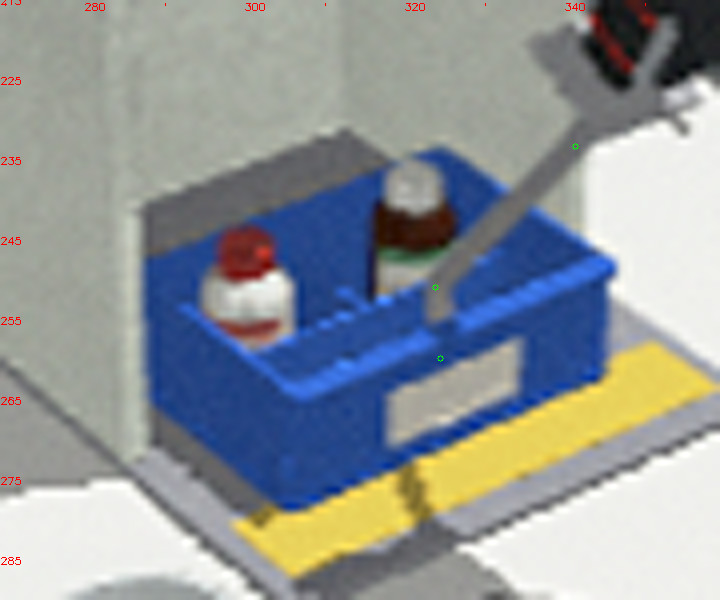

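```bash
cat > ft.py <<'E'
from hk import *
def fit_tote(obs,x0=(.60,-.135,-.38)):
    setcam(np.zeros(12))
    g=lambda p:np.concatenate([proj(c,pose(*p,[np.array(L)*m]))[0]-uv for c,L,uv in obs])
    r=least_squares(g,x0,loss="soft_l1"); print(np.round(r.x,4),np.round(g(r.x).reshape(-1,2),1).tolist())
    print("centre in bay",inbay(B,r.x).round(4),"dyaw",round(r.x[2]-B[2],4),"lip",inbay(B,pose(*r.x,[(-.05,0,0)])[0]).round(4))
E
python3 - <<'E'
from ft import *
S=lambda a,b:(270+a/8-.5,215+b/8-.5)
fit_tote([("scene",L,S(*q)) for L,q in (((-52,75,6),(290,510)),((-52,-75,6),(606,380)),((-58,-75,61),(615,262)),((-58,75,61),(296,396)),((52,-75,61),(440,148)))])
E
```

```text
[ 0.5769 -0.1269 -0.3975] [[-0.3, 0.7], [-0.2, -0.5], [0.5, -0.0], [-0.1, 0.2], [0.1, -0.6]]
centre in bay [0.0057 0.0031] dyaw 0.004 lip [-0.0443  0.0029]
```

```bash
python3 - <<'E'
from hk import *
tipmove(-.0545,.003,.041,.03); pause(.3); show("16a",bs=(270,215,360,290))
tipmove(-.040,.003,.041,.05); pause(.15); print(read_ft_force())
tipmove(-.038,.003,.105,.12); pause(.3); show("16",bs=(270,215,360,290))
E
```

```text
tip world [ 0.521  -0.1035  0.0405] bay [-0.0549  0.0028] F [ 0.3   0.7  -0.68] t 18.7417
[ 0.42201629 -0.67602873 -1.59872818]
tip world [ 0.5359 -0.11    0.1039] bay [-0.0387  0.0026] F [-0.12  0.17 -0.98] t 20.4167
```

View pics/s16.png

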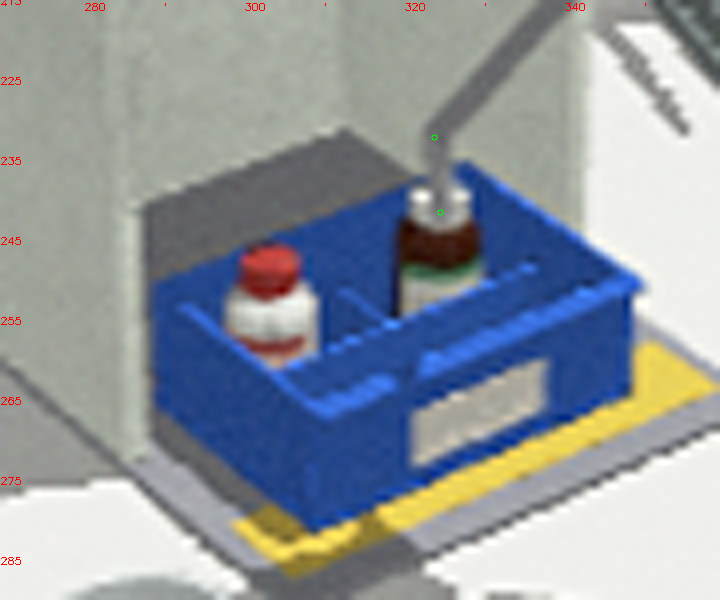

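```bash
python3 - <<'E'
from ft import *
S=lambda a,b:(270+a/8-.5,215+b/8-.5)
fit_tote([("scene",L,S(*q)) for L,q in (((-52,75,6),(312,531)),((-52,-75,6),(634,397)),((-58,-75,61),(643,278)),((-58,75,61),(321,412)),((52,-75,61),(464,162)))])
# strip corners by scene
for q in ((232,525),(295,578)): print(inbay(B,onz("scene",S(*q),.006)))
E
```

```text
[ 0.5632 -0.122  -0.4026] [[-0.0, 0.3], [-0.4, -0.4], [0.3, 0.1], [-0.1, 0.4], [0.3, -0.5]]
centre in bay [-0.0089  0.0022] dyaw -0.0011 lip [-0.0589  0.0022]
[-0.03930046  0.09740489]
[-0.0787306  0.0973858]
```

```bash
python3 - <<'E'
from hk import *
hy=-.65; sy=-.71; H=np.array([.5337,-.4503]); d=np.array([-np.cos(sy),-np.sin(sy)])
tipmove(-.06,.003,.135,.12)
move_ptp(bayp(B,-.2,0,.335),quat(B[2],0))
move_ptp(np.array([*(H+.115*d),.30]),quat(hy,0))
movel(np.array([*(H+.115*d),.278]),quat(hy,0),.1); pause(.4)
print(read_eef_pos(),read_finger_gap())
show("17",bt=(380,130,460,250),bs=(340,130,420,250))
crop("top",260,120,370,280,"t17b.png")
E
```

```text
[ 0.44662147 -0.37554919  0.27838862] 0.02271548506672735
tip world [ 0.453  -0.3804  0.0561] bay [-0.0093 -0.2787] F [ 0.08  0.61 -0.88] t 23.5
```

View pics/t17.png

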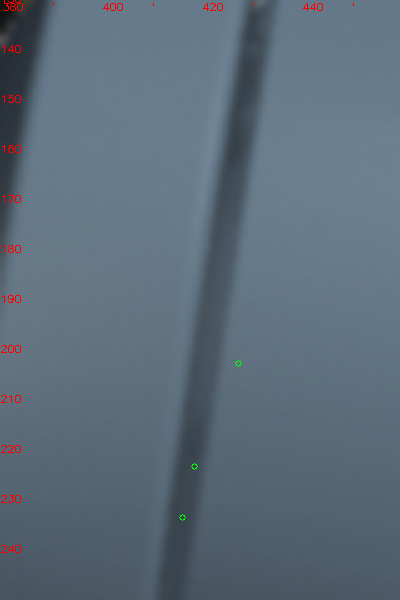

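View pics/s17.png

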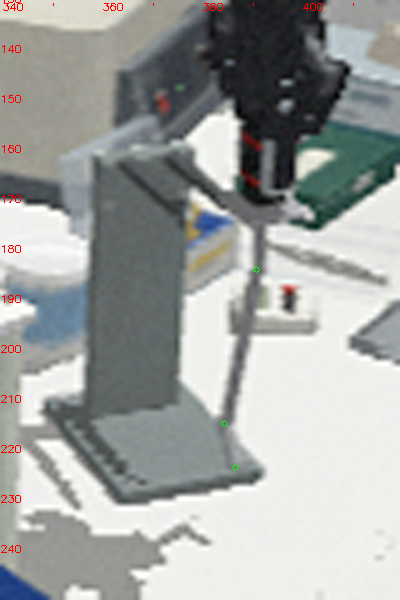

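View pics/t17b.png

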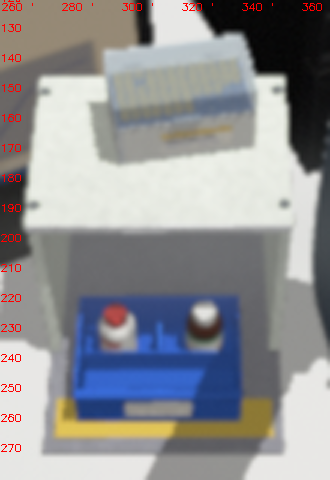

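The scene view is the same as before the drag, with the tip at (386,223), so the hook hasn't slipped. The top crop shows the tote on the strip with both bottles upright. I'll re-hang the hook.

```bash
python3 - <<'E'
from hk import *
hy=-.65; sy=-.71; H=np.array([.5337,-.4503])
movel(np.array([*H,.277]),quat(hy,0),.1); pause(.4); print(read_eef_pos(),read_ft_force())
show("18",bt=(380,130,460,250),bs=(340,130,420,235))
movel(np.array([*H,.2535]),quat(hy,0),.05); pause(.4); print(read_eef_pos(),read_ft_force(),read_time_s())
crop("scene",340,130,420,235,"s19.png")
E
```

```text
[ 0.53364422 -0.45018261  0.27713833] [ 0.75893821  0.86458355 -2.28526873]
tip world [ 0.54   -0.455   0.0548] bay [ 0.0999 -0.3133] F [ 0.02 -0.46 -0.37] t 25.35
[ 0.53370678 -0.4503615   0.25359717] [ 0.40905851 -0.83809945 -1.31072019] 26.3667
```

View pics/s18.png

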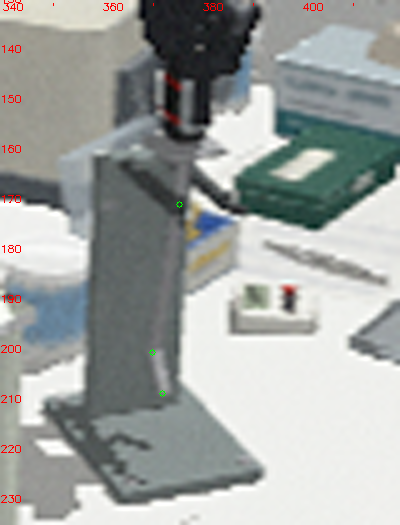

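View pics/s19.png

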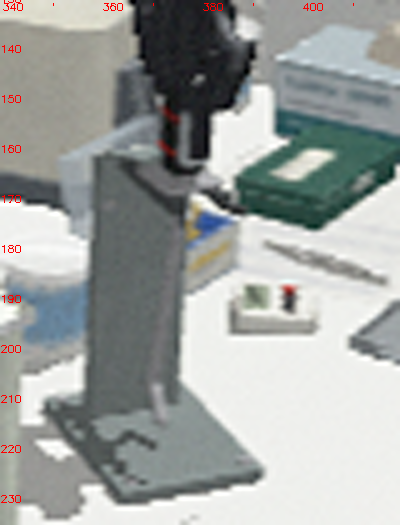

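```bash
python3 - <<'E'
from hk import *
hy=-.65; H=np.array([.5337,-.4503])
movel(np.array([*H,.2518]),quat(hy,0),.03); pause(.4); print(read_eef_pos(),read_ft_force())
move_gripper(.07,20); pause(.3); print(read_finger_gap(),read_ft_force())
movel(np.array([*H,.35]),quat(hy,0),.1); pause(.2); print(read_time_s())
crop("scene",340,130,420,235,"s20.png"); crop("top",390,120,460,235,"t20.png")
E
```

```text
[ 0.53392683 -0.45052487  0.25216984] [ 0.6183136  -1.04312436  0.40161162]
0.07000799430703147 [ 0.01513796  0.93649028 -0.2520275 ]
29.2167
```

View pics/s20.png

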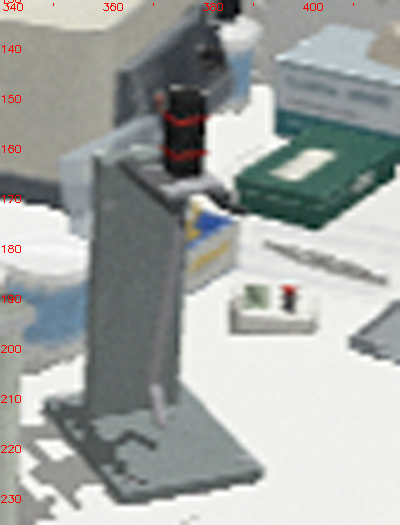

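View pics/t20.png

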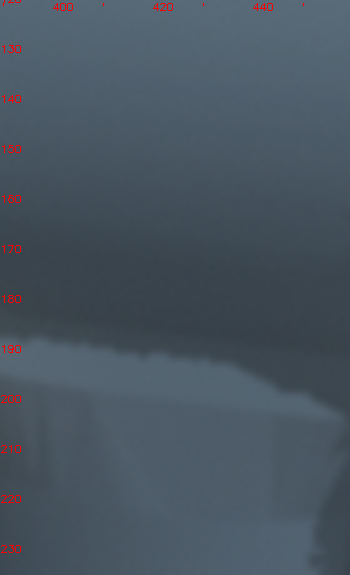

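```bash
python3 - <<'E'
from hk import *
print(read_qpos().round(2))
movel(np.array([.5337,-.4503,.40]),None,.15)
move_j([1.02,.25,.044,1.45,-.018,1.44,-.05]); pause(.4); print(read_eef_pos(),read_ft_force(),read_time_s())
for c in("top","scene"): cv2.imwrite(f"pics/{c}_fin.png",read_camera(c)[:,:,::-1])
crop("top",390,120,460,235,"t21.png")
crop("top",260,120,370,280,"t22.png");crop("scene",240,150,370,300,"s22.png")
E
```

```text
[ 0.32  0.44  0.46  1.36 -0.19  1.38  0.13]
[ 0.27478899 -0.56284637  0.40691838] [-1.18227891 -1.03075272 -0.35539856] 31.2917
```

View pics/top_fin.png

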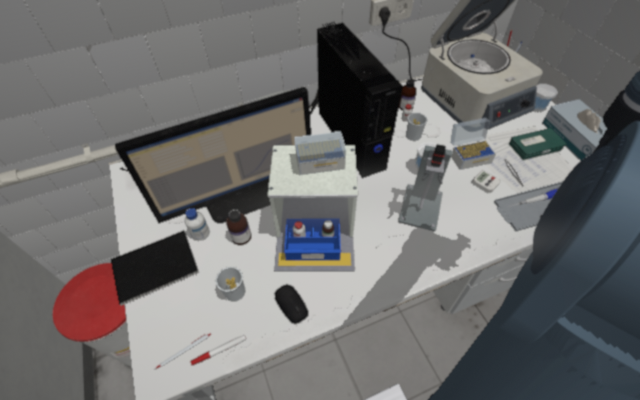

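View pics/t21.png

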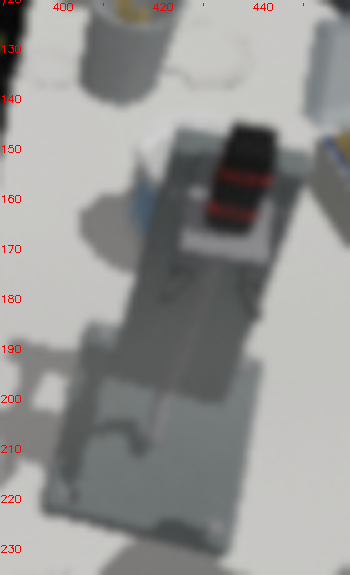

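View pics/s22.png

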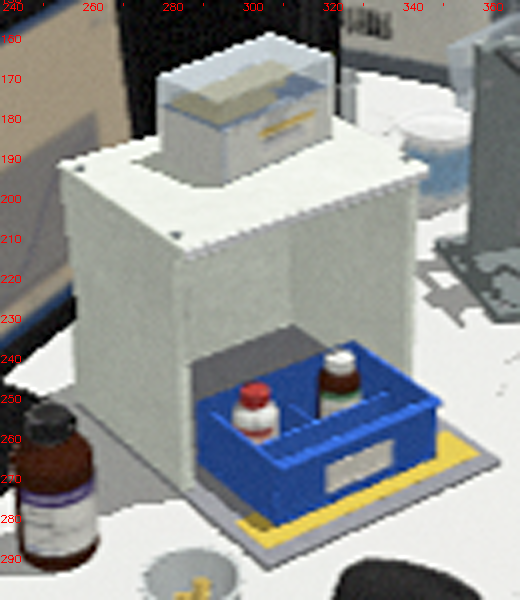

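View pics/t22.png

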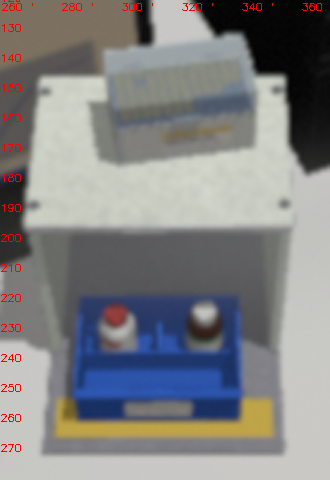

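The final views show the hook hanging as it did at the start: grip at (437,155) in the top view, tip at (419,209). The tote sits square on the strip with both bottles upright. The tip box, amber bottle and cup are where they were.

```bash
python3 - <<'E'
from bench import *
pause(.3); print(sign_off(), read_time_s())
E
```

```text
the job is handed in; nothing more can be done
the job is handed in; nothing more can be done
```

The tote now stands with its front wall on the yellow strip and both bottles upright. The hook hangs back in its stand, hook end down, and is released. I handed the job in at about 31.6 s of the 56 s allowed.

**What I did:** I took the hook off its stand, leaned it 0.48 rad and reached in under the roof. I lowered the hook end behind the tote's front wall and dragged the tote out about 88 mm in small steps, keeping it down on its floor. Then I unhooked and retraced my path to re-hang the hook at the pose I had taken it from.

**Last checks:**
- **Tote:** the scene-camera fit taken just after unhooking puts the front wall's centre at -58.9 mm in the bay, against the strip's middle at -60 mm. It was turned only about -0.001 rad and sat about 2 mm off centre.
- **Hook:** it looks the same as at the start in both views.
- **Tip box, brown bottle and cup:** none looks moved in the final pictures.
- **Forces:** every wrist-force reading I took was under about 3 N.

**What disagreed:**
- **Hook position:** early estimates from the two cameras differed by about 4–6 mm. I settled it by comparing the gripper with the hook in the images before closing.
- **Top camera:** the arm blocked its view for most of the bay work and the re-hanging, so those steps relied on the scene camera. The top view was clear again for the final look.

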